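# Take the lid off the red snack box and stand it to dry

### The job

Take the lid off the red snack cool box: raise it by its black handle until it stands upright on its hinge, then lift it straight up off the hinge pin. Stand it upright, handle up, in the wide middle slot of the drying rack and let go; leave the blue box's lid closed where it is.

Things in the scene. Friction and masses are not known exactly. Their poses are not given: they have to be found in the camera images.
- red_handle (a point): Middle of the black handle bar (12 mm round, 96 mm free along y, 39 mm gap to the lid edge; it can turn in a grip) of the red box's loose lid, 0.22 kg, closed at the start. Lid axes: z out of its top face, x from bar to hinge. Plate 125 x 150 x 10 mm; with plug and hinge forks it spans 10 mm above to 15 mm below the bar's mid-plane. Bar to pin axis 176 mm, bar to the lid's far end 184 mm.
- red_hinge (a point): Middle of the hinge pin (along y, 90 mm above the table, 18 mm behind the back wall) of the red snack box, fixed, 110 x 150 x 85 mm. Axes: x from handle end to hinge, z up; the closed lid's bar is at x = -176 mm, same height. Two open-ended forks on the lid sit on the pin: the lid swings freely, has no stop when upright, falls if let go, and upright it comes off by lifting 15 mm.
- blue_handle (a point): Middle of the same handle bar on the closed lid of the blue snack box, otherwise like the red one. Leave it. Same axes and sizes; the closed box is 100 mm high.
- rack_slot (a point): Floor centre of the empty wide middle slot of the fixed drying rack: grey tray 150 x 180 mm, steel wire hoops, a small green and a yellow plate in the narrow side slots. Axes: the slot runs along y (hoops 126 mm long), 52 mm clear across x, z up. Its floor is 12 mm above the table, hoops and plates reach 112 mm above the table. A lid let go here leans on a hoop.
Things that resemble listed ones, but are neither listed nor needed, are in the scene too. What is shaped like the part that bears rack_slot but turquoise is not meant. Leave any green look-alike of the part that bears red_handle alone.

How it is judged:
By the outcome, as a careful person would: the job done as asked, in the order asked, and still so for the second after the job is handed in, with the robot touching nothing.
It also fails if it takes over 58 s, if anything falls off the work surface, if the arm or the gripper's body presses on something with over 40 N, if the wrist force passes 120 N, or if a joint passes its speed limit or range.

### The arm

A 7-joint arm with a two-finger parallel gripper is mounted at the origin on the work surface. World frame = base frame: x ahead of the robot, y to its left, z up, the work surface at z = 0. Lengths are in m, angles in rad, forces in N, time in s.
With the tool pointing down it reaches from about 0.35 to 0.9 m from the base axis. Payload 8.1 kg.
Tool frame: the origin (TCP) lies at the very end of the fingers, on their centre line; the grasp point (between the pads) lies 19 mm behind it (grasp_offset is the distance from the TCP to the grasp point, in m); z points along the fingers, y is the line along which they close (so a half turn about z gives the same grasp; the last joint's range is limited). The gripper opens to 92 mm and grips with 3 to 60 N. Pads are 19 mm wide; open, the fingers measure 130 mm over their backs; the gripper's body (75 mm by 190 mm) begins 47 mm behind the grasp point.
Start: joints at [1.16, 0.434, 0.025, 1.573, -0.012, 1.134, -0.075], TCP at [0.189, -0.596, 0.227] pointing down, gripper open.
Joint ranges: [-2.62, 2.62], [-0.44, 2.09], [-1.27, 1.32], [0.08, 2.57], [-1.32, 4.46], [0.12, 2], [-2.74, 2.74]. Speed limits (rad/s): [2.22, 2.22, 3.01, 3.01, 3.14, 3.14, 3.14].

### API

Orientations are given as a rotation vector (axis times angle).
In Python, from cell import observe, get_image, camera_params, sign_off, silhouettes, grasp_offset gives the robot as it stands. The module is installed in compiled form; this text tells all that it offers.
- The arm moves only by the tool jog_arm, never from a script. Its argument "motion" is a list that holds one entry, the list of rows, each a list of 7 numbers: the shift along the tool's x, y, z in m, then the turn, a rotation vector about the tool's x, y, z in rad, then the closure, from -1 (fully open) to 1 (shut), so that 0 is half open. In form: [[[dx, dy, dz, wx, wy, wz, hand], ...]]. A call has 1 to 10 rows; each row is the pose to reach, as a shift and turn from the pose commanded when the call began, along the tool's axes at that moment; what a row does not reach only later rows make up. A row lasts 1/12 s, in which the tool goes at most 41.7 mm and 7.16 degrees, less where a joint would pass 70% of its speed; a pose out of reach is approached as far as the arm can. A call with a gripper value outside its range is refused whole. The fingers move at their own pace and stop on an object; "force" is the grip in N (left out, the last holds). Time passes only in rows, so rows that repeat a pose let the fingers close. It gives the time, the measured TCP pose, the force, the opening and the grip force at its end, in the units of the state.
- observe(): the state, without advancing time (a new reading comes with each control period).
- get_image(name): name is "scene" or "side" or "wrist"; returns the picture (420x560x3 uint8, red, green, blue); there is no depth.
- camera_params(name): a dict with "vertical_fov" (degrees; the focal length in pixels is half the picture's height over the tangent of half this angle, whatever the lens; pixels are square), "cx", "cy" (the principal point, pixels), "dist_coeffs" ([k1, k2, p1, p2, k3] as OpenCV has them; the pictures are not rectified), "T" (4x4, takes a point from camera to world coordinates). Camera axes: x right, y down, z forward; pixel columns grow to the right and rows downward; lengths in m; the calibration is good to about 2 mm. A picture is of the moment at which its call begins: read the wrist's pose just before it. camera_params takes no time and is no camera call; for the wrist camera it gives the pose at the moment of the call.
- sign_off(): hands the job in; it is judged then, once.
Trained networks look in the newest picture that a camera, given by its name, has taken for a name from the list of things; names that differ only in an ending like _2 or _b are one class to them, and where a whole thing is asked for, a point or a joint stands for the part that bears it (a point fixed in the world has none). Each returns a list of dicts, best first, with "p" (0 to 1); they miss things now and then, are a little off and sometimes report something else, mostly with a low value. They report only what shows in the picture. A call takes as long as a camera call. They do not tell look-alikes from the thing itself.
- silhouettes(query, camera): "mask" (420x560 bool, what is visible of it) and "pixel" ([column, row] in pixels, amid what is visible of it).
The state is a dict: "clock": time; "joints": joint angles; "dq": joint speeds; "joint_efforts": joint torques, N m; "position": TCP position; "ee_rot": TCP orientation; "force": force on the tool from outside, world axes, zero at the start; "ft_torque": the same for the moment, N m; "width": opening from 0.0 (shut) to 1.0 (fully open); "gripper_force": force on a finger pad.
Only numpy, scipy, OpenCV 4.12 (cv2) and the standard library are available. Lean on these libraries where they do the work, as an engineer would, in place of code of your own. Each camera call takes 0.05 s, during which the arm holds its last target. There are 200 camera calls.

## Working session

There is one attempt and no reset: what is moved stays moved. The work goes in short steps, Python scripts to look and compute and a tool call to move; the robot and the scene stay as the last step left them, time stands still between calls to the robot, and variables do not carry over. Pictures are saved under pics/ and viewed, at most 10 in all, crops included, and the job is handed in when it is done.

Besides the shell and the picture viewer there is one more tool, called after "Emit:" as a command line: name --argument value ..., lists and objects as JSON in quotes. jog_arm: Moves the arm, as the interface text tells. Its arguments: {"type":"object","properties":{"motion":{"type":"array"},"force":{"type":"number"}},"required":["motion"]}

```bash
mkdir -p pics; cat > h.py <<'E'
import numpy as np, cv2
from cell import *
from scipy.spatial.transform import Rotation as R
def K(name):
    c=camera_params(name); f=210/np.tan(np.radians(c["vertical_fov"])/2)
    return np.array([[f,0,c["cx"]],[0,f,c["cy"]],[0,0,1.]]),np.array(c["dist_coeffs"],float),np.array(c["T"])
def onz(name,px,z,cp=None):
    k,d,T=cp or K(name); n=cv2.undistortPoints(np.array(px,float).reshape(-1,1,2),k,d).reshape(-1,2)
    r=np.c_[n,np.ones(len(n))]@T[:3,:3].T
    return T[:3,3]+r*((z-T[2,3])/r[:,2])[:,None]
def proj(name,P,cp=None):
    k,d,T=cp or K(name); I=np.linalg.inv(T)
    return cv2.projectPoints(np.array(P,float).reshape(-1,3),cv2.Rodrigues(I[:3,:3])[0],I[:3,3],k,d)[0].reshape(-1,2)
def save(n,img): cv2.imwrite(f"pics/{n}.png",img[:,:,::-1])
E
python3 - <<'E'
from h import *
for c in("scene","side"):
    save(c,get_image(c)); print(c,np.round(K(c)[2],3).tolist())
    for q in("red_handle","red_hinge","blue_handle","rack_slot"):
        try:
            for s in silhouettes(q,c):
                m=s["mask"]; ys,xs=np.nonzero(m); print(q,round(s["p"],2),np.round(s["pixel"]),m.sum(),xs.min(),xs.max(),ys.min(),ys.max())
        except Exception as e: print(q,e)
o=observe(); print(o,grasp_offset)
E
```

```text
scene [[-0.048, 0.605, -0.795, 1.411], [0.999, 0.043, -0.028, -0.08], [0.018, -0.795, -0.606, 0.808], [0.0, 0.0, 0.0, 1.0]]
red_handle 0.86 [227. 224.] 1974 197 256 201 246
red_handle 0.76 [153. 248.] 1979 122 187 224 275
red_hinge 0.64 [229. 252.] 1068 197 256 232 261
blue_handle 0.72 [326. 251.] 2297 295 358 225 278
rack_slot 0.95 [427. 256.] 3186 390 456 222 288
rack_slot 0.63 [375. 208.] 2200 343 402 177 231
side [[-0.97, -0.161, 0.182, 0.267], [-0.242, 0.69, -0.682, 0.604], [-0.016, -0.706, -0.708, 0.791], [0.0, 0.0, 0.0, 1.0]]
red_handle 0.81 [283. 160.] 1762 250 320 144 181
red_handle 0.75 [290. 137.] 878 259 320 124 148
blue_handle 0.59 [216. 227.] 2644 181 261 200 246
rack_slot 0.91 [195. 354.] 6977 146 253 294 410
rack_slot 0.59 [325. 332.] 5550 275 371 275 383
{'clock': 0.5, 'joints': array([ 1.1603806 ,  0.43454089,  0.02496391,  1.57324207, -0.0115819 ,
        1.13403068, -0.07506536]), 'dq': array([-0.00026567, -0.00224464, -0.00060666,  0.00173096, -0.00077972,
        0.00123091,  0.00017345]), 'joint_efforts': array([-9.93874673e-04, -6.67144418e+01,  9.83046815e-01, -3.14570725e+01,
       -6.05918420e-02,  3.38047324e-02,  9.06703713e-05]), 'position': array([ 0.18933971, -0.59560528,  0.22669971]), 'ee_rot': array([-3.10438999e+00, -4.81582343e-01,  4.93987408e-05]), 'force': array([-0.61797939,  0.05710197,  0.12562142]), 'ft_torque': array([ 0.02321588,  0.00703818, -0.02073579]), 'gripper_force': 0.0, 'width': 1.00058778765737} 0.0188
```

View pics/scene.png

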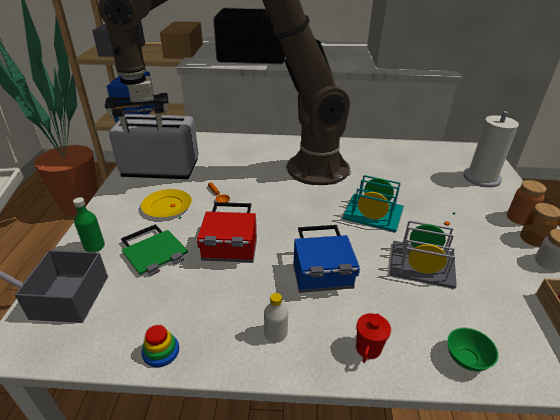

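View pics/side.png

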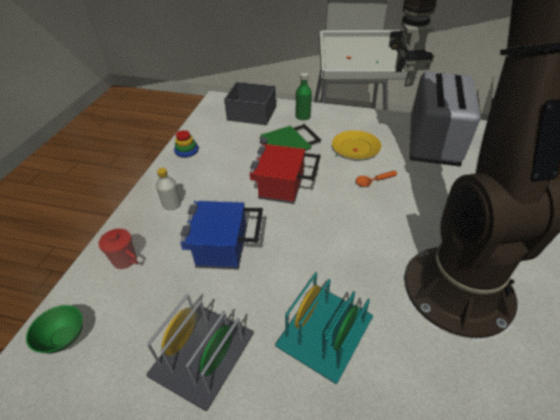

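The scene view shows the red box at about (228,235), with its black handle at (232,207) facing the robot. The loose green lid at (153,248) is a decoy, the blue box is at (326,258), and the grey rack is at (425,255) with a turquoise decoy next to it. The side view agrees: red box (283,165), handle (310,165), grey rack (200,350).

```bash
cat > fit.py <<'E'
from h import *
from scipy.optimize import minimize
def pl(cp,P,M,s=4):
    h=cv2.convexHull((proj(None,P,cp)*s*16).astype(np.int32)); cv2.fillConvexPoly(M,h,1,shift=4)
def box(x0,x1,y0,y1,z0,z1): return np.array([[x,y,z] for x in(x0,x1) for y in(y0,y1) for z in(z0,z1)])
LID=[box(.045,.170,-.075,.075,-.003,.010)]+[box(-.006,.045,s*.051-.004,s*.051+.004,-.005,.005) for s in(1,-1)]+[box(-.006,.006,-.054,.054,-.006,.006)]
TRAY=[box(-.075,.075,-.09,.09,-.012,0)]
def fit(masks,cps,parts,z,p0):
    def f(p):
        t=0; c,s=np.cos(p[2]),np.sin(p[2]); Rm=np.array([[c,-s,0],[s,c,0],[0,0,1]])
        for m,cp in zip(masks,cps):
            M=np.zeros((1680,2240),np.uint8)
            for b in parts: pl(cp,b@Rm.T+[p[0],p[1],z],M)
            M=cv2.resize(M.astype(np.float32),(560,420),interpolation=cv2.INTER_AREA)
            t+=np.abs(M-m).sum()/m.sum()
        return t
    s=np.array([[0,0,0],[.02,0,0],[0,.02,0],[0,0,.2]])
    r=minimize(f,p0,method="Nelder-Mead",options=dict(initial_simplex=np.array(p0)+s,maxiter=150,xatol=1e-4,fatol=1e-4))
    return r.x,r.fun
E
python3 - <<'E'
from fit import *
cps={c:K(c) for c in("scene","side")}; I={c:get_image(c) for c in cps}
def near(q,c,px): return min(silhouettes(q,c),key=lambda s:np.hypot(*(np.array(s["pixel"])-px)))["mask"].astype(np.uint8)
lm={c:near("red_handle",c,p) for c,p in(("scene",(227,224)),("side",(283,160)))}
print("bar mid",onz("scene",[[232,207]],.09),onz("side",[[316,165]],.09))
p0=[*onz("scene",[[232,207]],.09)[0,:2],0.]
for w in(["scene","side"],["scene"],["side"]): print(w,fit([lm[c] for c in w],[cps[c] for c in w],LID,.09,p0))
# rack: hull of the tray footprint only -> use mask silhouette too
rm={c:near("rack_slot",c,p) for c,p in(("scene",(427,256)),("side",(195,354)))}
print("rack",onz("scene",[[425,262]],.012),onz("side",[[200,360]],.012))
np.savez("m.npz",**{"l"+c:lm[c] for c in lm},**{"r"+c:rm[c] for c in rm})
out=[]
for c,m in (("scene",lm),("side",lm),("scene",rm),("side",rm)):
    im=I[c].copy(); e=cv2.morphologyEx(m[c],cv2.MORPH_GRADIENT,np.ones((2,2),np.uint8)); 
    ys,xs=np.nonzero(m[c]); x,y=int(xs.mean())-66,int(ys.mean())-50
    a=im[y:y+100 if True else 0,x:x+132]; a=cv2.copyMakeBorder(a,0,100-a.shape[0],0,132-a.shape[1],cv2.BORDER_CONSTANT)
    print(c,x,y); out.append(cv2.resize(a,(400,300),interpolation=cv2.INTER_CUBIC))
save("crops",np.vstack([np.hstack(out[:2]),np.hstack(out[2:])]))
E
```

```text
bar mid [[ 0.41238259 -0.27464382  0.09      ]] [[ 0.39788646 -0.28266516  0.09      ]]
['scene', 'side'] (array([ 0.39795389, -0.27493807,  0.03175652]), np.float64(0.2933907836836153))
['scene'] (array([ 0.40358733, -0.2740982 ,  0.02579776]), np.float64(0.1658314511575381))
['side'] (array([ 0.39696431, -0.27499699,  0.02997297]), np.float64(0.10651558073654391))
rack [[0.53531168 0.29927106 0.012     ]] [[0.52828556 0.31137138 0.012     ]]
scene 161 174
side 217 112
scene 359 205
side 131 302
```

View pics/crops.png

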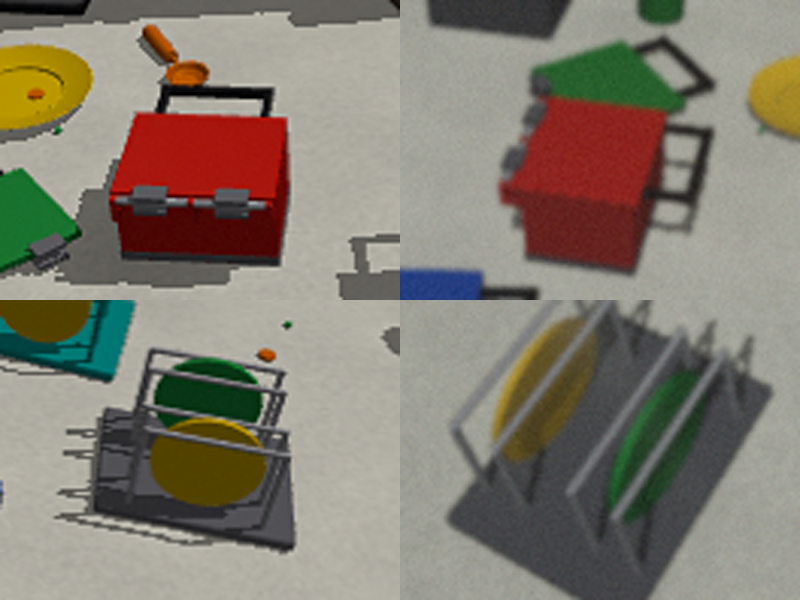

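The crops show the red handle bar clear of anything else, the hinge pin on the far side, and the grey rack's hoops running roughly along world y with a small yaw. The lid fit puts the bar at about (0.40, -0.275) with yaw 0.03. Next I plan the hover.

```bash
cat >> h.py <<'E'
def tgt(yaw,sgn=None):
    "tool down, closing line (tool y) along world heading yaw (nearest of two)"
    y=np.array([np.cos(yaw),np.sin(yaw),0]); Rc=R.from_rotvec(observe()["ee_rot"]).as_matrix()
    if sgn is None: sgn=1 if Rc[:,1]@y>=0 else -1
    y=y*sgn; z=np.array([0,0,-1.]); return np.c_[np.cross(y,z),y,z]
def rel(p,Rt=None,p0=None,R0=None):
    o=observe(); Rc=R.from_rotvec(o["ee_rot"]).as_matrix() if R0 is None else R0
    p0=o["position"] if p0 is None else p0
    s=Rc.T@(np.array(p)-p0); w=np.zeros(3) if Rt is None else R.from_matrix(Rc.T@Rt).as_rotvec()
    return np.round(np.r_[s,w],4).tolist()
E
python3 - <<'E'
from h import *
Rc=R.from_rotvec(observe()["ee_rot"]).as_matrix(); print(np.round(Rc,3).tolist())
for s in(1,-1): print(s,rel([.385,-.275,.36],tgt(.03,s)))
a=onz("scene",[[389.7,275],[456.7,287],[394.3,240.6]],.006); b=onz("side",[[146.5,374.6],[254,330],[211.9,402]],.006)
print(a,b)
E
```

```text
[[0.953, 0.303, 0.0], [0.303, -0.953, -0.0], [-0.0, 0.0, -1.0]]
1 [0.2836, -0.2463, -0.1333, 0.0001, 0.0001, -1.2931]
-1 [0.2836, -0.2463, -0.1333, 0.0001, -0.0001, 1.8485]
[[0.58897722 0.19005392 0.006     ]
 [0.62397105 0.36696926 0.006     ]
 [0.43697263 0.22815112 0.006     ]] [[0.6243025  0.36201085 0.006     ]
 [0.44040205 0.2186669  0.006     ]
 [0.47562544 0.38032136 0.006     ]]
```

Emit:
jog_arm --motion '[[[0,0,-0.133,0,0,-0.3,0.4],[0,0,-0.133,0,0,-0.4,0.4],[0.05,-0.045,-0.133,0,0,-0.5,0.4],[0.284,-0.246,-0.133,0,0,-1.293,0.4],[0.284,-0.246,-0.133,0,0,-1.293,0.4],[0.284,-0.246,-0.133,0,0,-1.293,0.4],[0.284,-0.246,-0.133,0,0,-1.293,0.4],[0.284,-0.246,-0.133,0,0,-1.293,0.4],[0.284,-0.246,-0.133,0,0,-1.293,0.4],[0.284,-0.246,-0.133,0,0,-1.293,0.4]]]' --force 20

```text
clock: 1.63
position: [0.3592, -0.317, 0.3565]
ee_rot: [2.229, 2.213, -0.001]
force: [1.4, 0.0, 0.6]
width: 0.33
gripper_force: 0.0
```

Emit:
jog_arm --motion '[[[0,0,0,0,0,0,0.4],[0,0,0,0,0,0,0.4]]]'

```text
clock: 1.8
position: [0.3601, -0.3168, 0.3567]
ee_rot: [2.229, 2.212, 0.0]
force: [-0.7, -0.8, 0.1]
width: 0.304
gripper_force: 0.0
```

```bash
python3 - <<'E'
from fit import *
o=observe(); print(o["clock"],o["position"],np.round(R.from_rotvec(o["ee_rot"]).as_matrix(),3).tolist(),o["joints"].round(2),o["width"])
cp=K("wrist"); im=get_image("wrist"); print(np.round(cp[2],3).tolist())
for s in silhouettes("red_handle","wrist"):
    print(s["p"],s["pixel"],s["mask"].sum())
    try: print(fit([s["mask"].astype(np.uint8)],[cp],LID,.09,[.399,-.2745,.03]))
    except Exception as e: print(e)
for a,b in((( 0,-.048),(0,.048)),((.045,-.075),(.045,.075)),((.17,-.075),(.17,.075))):
    c,s=np.cos(.03),np.sin(.03)
    q=proj(None,[[.399+c*x-s*y,-.2745+s*x+c*y,.09 if x==0 else .1] for x,y in(a,b)],cp).astype(int)
    print(q.tolist()); cv2.line(im,tuple(map(int,q[0])),tuple(map(int,q[1])),(0,255,255),1)
save("w1",im)
E
```

```text
1.8 [ 0.36008294 -0.31677992  0.35666168] [[0.008, 1.0, 0.001], [1.0, -0.008, -0.001], [-0.001, 0.001, -1.0]] [ 0.92  0.13 -0.36  1.67  0.05  1.34  0.55] 0.3041415427284363
[[1.0, -0.009, -0.0, 0.359], [-0.009, -0.964, -0.264, -0.246], [0.002, 0.264, -0.964, 0.513], [0.0, 0.0, 0.0, 1.0]]
0.62 [395.8, 235.3] 1782
(array([ 0.67677778, -0.85227778, -1.30333333]), np.float64(1.0))
[[305, 173], [304, 87]]
[[345, 196], [346, 59]]
[[451, 192], [460, 58]]
```

View pics/w1.png

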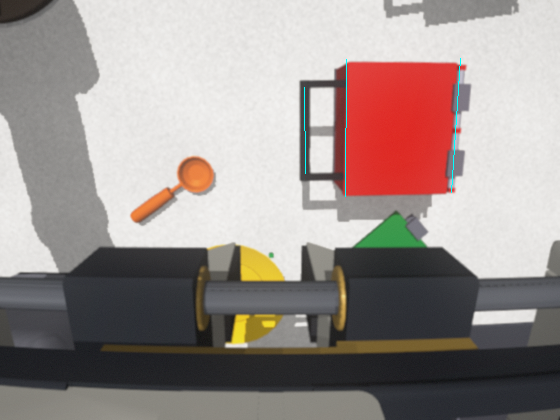

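The wrist view shows the predicted lines lying on the bar (column 305, rows 87–173) and on both lid edges, so the pose holds. Next I approach from above.

```bash
python3 - <<'E'
from h import *
print(rel([.399,-.2745,.171],tgt(.03)),rel([.399,-.2745,.071],tgt(.03)))
im=cv2.imread("pics/w1.png"); g=(im.max(2)<70)
for r in(92,110,150,168): print(np.nonzero(g[r,290:325])[0]+290)
E
```

```text
[0.0457, 0.0402, 0.185, -0.0003, 0.0006, -0.0446] [0.0458, 0.0402, 0.285, -0.0003, 0.0006, -0.0446]
[307]
[306 307]
[307]
[307]
```

Emit:
jog_arm --motion '[[[0.0457,0.0402,0.05,0,0,-0.042,0.4],[0.0457,0.0402,0.1,0,0,-0.042,0.4],[0.0457,0.0402,0.13,0,0,-0.042,0.4],[0.0457,0.0402,0.16,0,0,-0.042,0.4],[0.0457,0.0402,0.185,0,0,-0.042,0.4],[0.0457,0.0402,0.185,0,0,-0.042,0.4],[0.0457,0.0402,0.185,0,0,-0.042,0.4]]]'

```text
clock: 2.48
position: [0.3978, -0.2743, 0.1701]
ee_rot: [-2.189, -2.248, 0.002]
force: [-0.0, -0.8, 0.9]
width: 0.303
gripper_force: 0.0
```

```bash
python3 - <<'E'
from h import *
o=observe();print(o["position"],R.from_rotvec(o["ee_rot"]).as_matrix().round(4).tolist(),o["width"])
print(rel([.399,-.2745,.071],tgt(.03)))
cp=K("wrist");im=get_image("wrist")
c,s=np.cos(.03),np.sin(.03)
for x,y,z in((0,-.048,.09),(0,.048,.09),(.045,-.075,.1),(.045,.075,.1),(.176,-.06,.09),(.176,.06,.09)):
    q=proj(None,[[.399+c*x-s*y,-.2745+s*x+c*y,z]],cp)[0]; print(q.round()); cv2.circle(im,tuple(map(int,q)),2,(0,255,255),-1)
save("w2",im)
E
```

```text
[ 0.3978     -0.27434487  0.17008568] [[-0.0266, 0.9996, -0.0038], [0.9996, 0.0266, 0.0021], [0.0022, -0.0037, -1.0]] 0.302630945146266
[-0.0004, 0.0016, 0.0991, -0.0037, -0.0023, -0.0034]
[274. 281.]
[274. 143.]
[338. 322.]
[349. 100.]
[511. 292.]
[539. 128.]
```

View pics/w2.png

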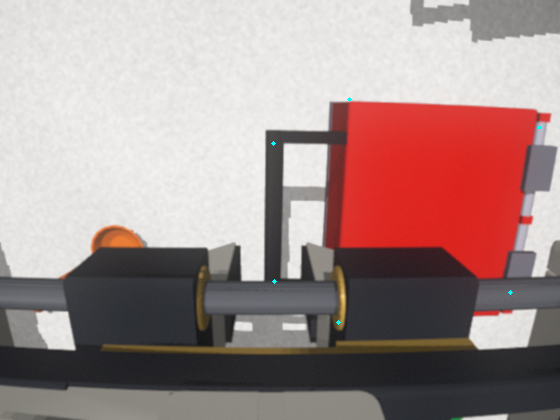

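The bar centre is at column 274 as predicted, centred between the fingers. I descend and close.

Emit:
jog_arm --motion '[[[0,0.0012,0.03,-0.0037,-0.0023,-0.003,0.4],[0,0.0012,0.06,-0.0037,-0.0023,-0.003,0.4],[0,0.0012,0.085,-0.0037,-0.0023,-0.003,0.4],[0,0.0012,0.099,-0.0037,-0.0023,-0.003,0.4],[0,0.0012,0.099,-0.0037,-0.0023,-0.003,0.4],[0,0.0012,0.099,-0.0037,-0.0023,-0.003,0.4]]]'

```text
clock: 3.03
position: [0.4017, -0.2751, 0.0738]
ee_rot: [2.183, 2.25, 0.002]
force: [0.1, -0.3, 1.0]
width: 0.3
gripper_force: 0.0
```

Emit:
jog_arm --motion '[[[0,0,0,0,0,0,1],[0,0,0,0,0,0,1],[0,0,0,0,0,0,1],[0,0,0,0,0,0,1],[0,0,0,0,0,0,1],[0,0,0,0,0,0,1]]]' --force 20

```text
clock: 3.53
position: [0.401, -0.2745, 0.073]
ee_rot: [2.182, 2.252, 0.001]
force: [-3.0, -0.5, 8.8]
width: 0.122
gripper_force: 20.0
```

```bash
python3 - <<'E'
from h import *
o=observe();print(o["position"],R.from_rotvec(o["ee_rot"]).as_matrix().round(4).tolist(),o["width"]*92,o["force"],o["gripper_force"])
for a in range(10,100,10):
    t=np.radians(a); print(a,np.round([.176*(1-np.cos(t)),-.176*np.sin(t)],4))
E
```

```text
[ 0.40100782 -0.27446657  0.07299958] [[-0.0313, 0.9995, 0.0049], [0.9995, 0.0313, -0.0036], [-0.0038, 0.0048, -1.0]] 11.239949770185655 [-2.99435277 -0.49108284  8.82663149] 19.990740716457367
10 [ 0.0027 -0.0306]
20 [ 0.0106 -0.0602]
30 [ 0.0236 -0.088 ]
40 [ 0.0412 -0.1131]
50 [ 0.0629 -0.1348]
60 [ 0.088  -0.1524]
70 [ 0.1158 -0.1654]
80 [ 0.1454 -0.1733]
90 [ 0.176 -0.176]
```

Emit:
jog_arm --motion '[[[0,0.0005,-0.012,0,0,0,1],[0,0.0015,-0.022,0,0,0,1],[0,0.0027,-0.0306,0,0,0,1],[0,0.006,-0.0456,0,0,0,1],[0,0.0106,-0.0602,0,0,0,1],[0,0.0165,-0.0744,0,0,0,1],[0,0.0236,-0.088,0,0,0,1],[0,0.0236,-0.088,0,0,0,1]]]'

```text
clock: 4.2
position: [0.4229, -0.2722, 0.1623]
ee_rot: [2.184, 2.255, -0.001]
force: [-10.2, 1.6, 2.2]
width: 0.122
gripper_force: 20.0
```

```bash
python3 - <<'E'
from h import *
o=observe();print(o["position"],R.from_rotvec(o["ee_rot"]).as_matrix().round(4).tolist(),o["width"]*92,o["force"],o["ft_torque"],o["gripper_force"])
p0=np.array([.401,-.2745,.073]);print(o["position"]-p0)
save("s2",get_image("side")[90:260,150:400]);
im=cv2.imread("pics/s2.png");cv2.imwrite("pics/s2b.png",cv2.resize(im,None,fx=3,fy=3))
E
```

```text
[ 0.42291532 -0.27224229  0.16227285] [[-0.032, 0.9995, 0.0013], [0.9995, 0.032, -0.0022], [-0.0023, 0.0012, -1.0]] 11.251935613213801 [-10.23146563   1.55954846   2.16291047] [ 0.48592198  2.12452974 -0.1198006 ] 20.037534534931183
[0.02191532 0.00225771 0.08927285]
```

View pics/s2b.png

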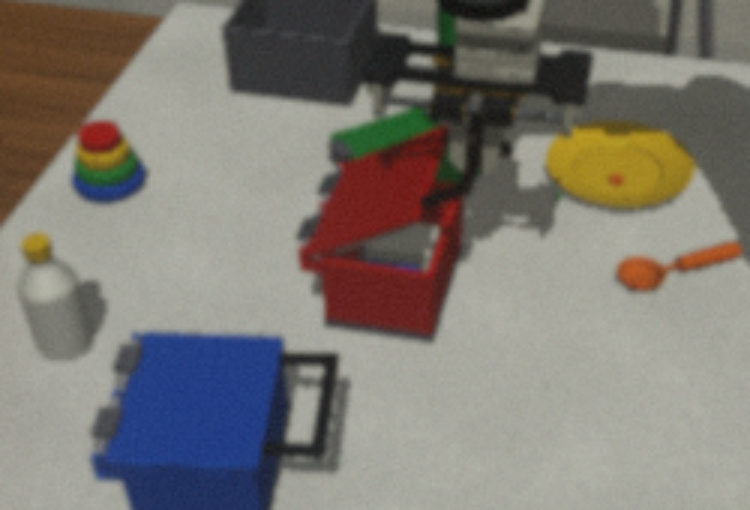

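The lid is up about 30° and still on its hinge, with the hinge end at crop (305,255). A 10 N push from the pin says the arc is 1–2 mm too tight, so I ease it outward.

Emit:
jog_arm --motion '[[[0,0.0065,-0.0138,0,0,0,1],[0,0.0163,-0.026,0,0,0,1],[0,0.0268,-0.0375,0,0,0,1],[0,0.0382,-0.048,0,0,0,1],[0,0.0506,-0.0576,0,0,0,1],[0,0.0634,-0.0658,0,0,0,1],[0,0.0634,-0.0658,0,0,0,1]]]'

```text
clock: 4.83
position: [0.4894, -0.2703, 0.2291]
ee_rot: [2.179, 2.252, 0.004]
force: [-6.7, 1.6, 10.5]
width: 0.122
gripper_force: 20.0
```

```bash
python3 - <<'E'
from h import *
o=observe();print(o["position"]-[.401,-.2745,.073],o["force"],o["ft_torque"],o["gripper_force"])
E
```

```text
[0.08839304 0.00424075 0.15610979] [-6.70597362  1.63552047 10.47985448] [ 0.20195725  1.42657146 -0.0551028 ] 19.973469078540802
```

Emit:
jog_arm --motion '[[[0,0.0132,-0.0085,0,0,0,1],[0,0.0274,-0.0149,0,0,0,1],[0,0.0423,-0.0195,0,0,0,1],[0,0.0576,-0.0229,0,0,0,1],[0,0.073,-0.025,0,0,0,1],[0,0.0888,-0.0257,0,0,0,1],[0,0.0888,-0.0257,0,0,0,1],[0,0.0888,-0.0257,0,0,0,1]]]'

```text
clock: 5.5
position: [0.5766, -0.268, 0.2532]
ee_rot: [2.181, 2.252, 0.003]
force: [-1.1, -1.0, 6.2]
width: 0.119
gripper_force: 20.0
```

```bash
python3 - <<'E'
from h import *
o=observe();print(o["position"]-[.401,-.2745,.073],o["force"],o["ft_torque"],o["gripper_force"])
im=get_image("side")[50:250,150:400]; save("s3",cv2.resize(im,None,fx=3,fy=3))
E
```

```text
[0.17564523 0.00646501 0.18020308] [-1.14217847 -1.04747182  6.21022643] [-0.1310246  -0.03065577  0.01891275] 20.00000238418579
```

View pics/s3.png

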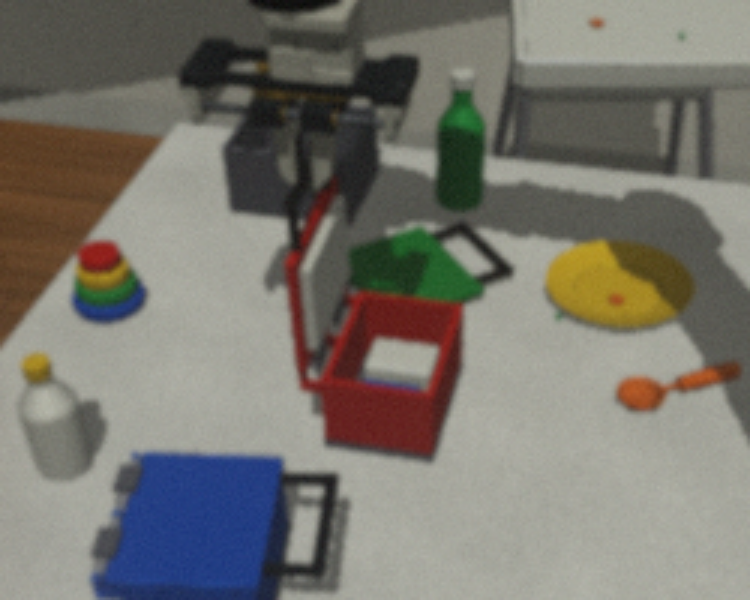

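The lid stands upright on its hinge (bar side at crop (300,200), hinge at (315,380)). Next I lift it straight up, gently.

Emit:
jog_arm --motion '[[[0,0,-0.005,0,0,0,1],[0,0,-0.011,0,0,0,1],[0,0,-0.018,0,0,0,1],[0,0,-0.026,0,0,0,1],[0,0,-0.036,0,0,0,1],[0,0,-0.05,0,0,0,1],[0,0,-0.065,0,0,0,1],[0,0,-0.08,0,0,0,1],[0,0,-0.09,0,0,0,1],[0,0,-0.09,0,0,0,1]]]' --force 25

```text
clock: 6.38
position: [0.5762, -0.2676, 0.3452]
ee_rot: [2.18, 2.251, 0.004]
force: [-0.2, 0.1, -1.9]
width: 0.122
gripper_force: 25.0
```

```bash
python3 - <<'E'
from fit import *
o=observe();print(o["clock"],o["position"],o["force"],o["ft_torque"],o["gripper_force"],o["joints"].round(2))
cps={c:K(c) for c in("scene","side")}
P=[box(-.075,.075,-.09,.09,-.012,0)]
def near(q,c,px): return min(silhouettes(q,c),key=lambda s:np.hypot(*(np.array(s["pixel"])-px)))["mask"]
I={c:get_image(c) for c in cps}
hs=[]
for c,px in(("scene",(427,256)),("side",(195,354))):
    im=I[c].astype(int); sp=im.max(2)-im.min(2); m=near("rack_slot",c,px)
    m2=np.zeros(m.shape,np.uint8); cv2.fillConvexPoly(m2,cv2.convexHull(np.argwhere(m)[:,::-1].astype(np.int32)),1); hs.append(m2)
# model hull: tray + hoop tops (hoops 126 long, 112 high, outermost at +-xo)
from scipy.optimize import minimize
def f(p):
    c,s=np.cos(p[2]),np.sin(p[2]); Rm=np.array([[c,-s,0],[s,c,0],[0,0,1]]); t=0
    B=np.vstack([TRAY[0],[[x,y,.1] for x in(-p[3],p[3]) for y in(-.063,.063)]])@Rm.T+[p[0],p[1],.012]
    for m,cp in zip(hs,cps.values()):
        M=np.zeros((1680,2240),np.uint8); pl(cp,B,M); M=cv2.resize(M.astype(np.float32),(560,420),interpolation=cv2.INTER_AREA); t+=np.abs(M-m).sum()/m.sum()
    return t
p0=np.array([.532,.292,-.2,.055])
r=minimize(f,p0,method="Nelder-Mead",options=dict(initial_simplex=p0+np.vstack([np.zeros(4),np.diag([.015,.015,.1,.01])]),maxiter=200)); print(r.x,r.fun)
Rm=R.from_euler("z",r.x[2]).as_matrix(); a=[]
for c in cps:
    im=I[c]
    L=[((x,-.09,0),(x,.09,0)) for x in(-.075,.075)]+[((-.075,y,0),(.075,y,0)) for y in(-.09,.09)]+[((x,-.063,.1),(x,.063,.1)) for x in(-.028,.028)]+[((0,-.063,0),(0,.063,0))]
    b=cv2.resize(im,None,fx=4,fy=4,interpolation=cv2.INTER_CUBIC)
    for l in L:
        q=proj(None,np.array(l)@Rm.T+[r.x[0],r.x[1],.012],cps[c])*4; cv2.line(b,tuple(map(int,q[0])),tuple(map(int,q[1])),(255,0,255),1)
    x,y=((360,205) if c=="scene" else (140,285)); a.append(b[4*y:4*y+500 if c=="scene" else 4*y+500,4*x:4*x+400])
a[0]=np.vstack([a[0],np.zeros((500-a[0].shape[0],400,3),np.uint8)]); save("rack",np.hstack(a))
E
```

```text
6.3833 [ 0.57623302 -0.2675594   0.34522097] [-0.22272664  0.13720817 -1.94543548] [-0.07630248 -0.13331741 -0.02408078] 24.998393654823303 [ 0.61  0.42 -0.4   1.34  0.16  1.41  0.25]
[ 0.5339595   0.29426923 -0.24584308  0.0552787 ] 0.0878003937002944
```

View pics/rack.png

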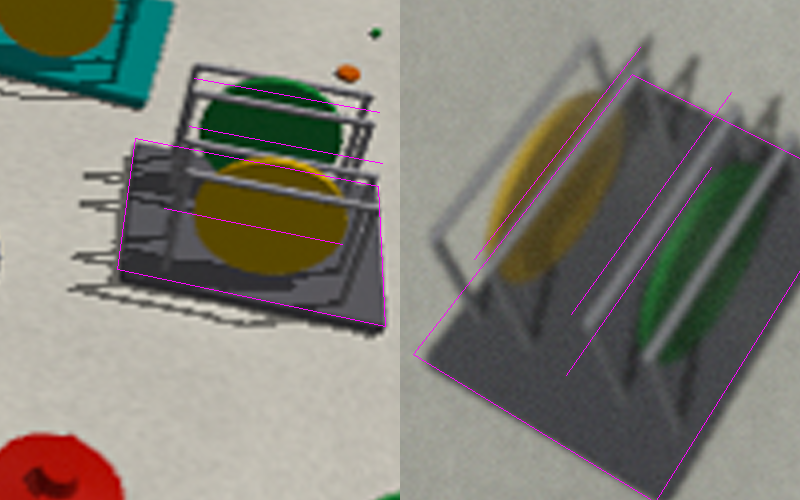

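The lid is off; the wrist force matches its weight. The tray outline fits. The drawn hoop tops sit about 3 px off the real ones, so I check with hoop points read from the picture: inner tops in the right half at (485,285)-(650,80) and (585,320)-(735,110), inner feet at (535,345) and (625,405).

```bash
python3 - <<'E'
from h import *
c0=np.array([.534,.2943]); 
def loc(P,yaw=-.22): 
    c,s=np.cos(yaw),np.sin(yaw); return ((P[:,:2]-c0)@np.array([[c,-s],[s,c]])*1000).round(1).tolist()
S=lambda L:[[140+(x-400)/4,285+y/4] for x,y in L]
print("feet side",loc(onz("side",S([(535,345),(625,405),(478,315),(683,425)]),.012)))
for z in(.112,.1): print("tops side",z,loc(onz("side",S([(485,285),(650,80),(585,320),(735,110),(435,235),(590,40),(648,357),(790,145)]),z-.002)))
Q=lambda L:[[360+x/4,205+y/4] for x,y in L]
for z in(.112,.1): print("tops scene",z,loc(onz("scene",Q([(195,67),(370,97),(190,92),(372,125),(183,170),(378,205)]),z-.002)))
print("tray scene",loc(onz("scene",Q([(135,142),(119,270),(385,326),(378,186)]),.012)))
print("tray side",loc(onz("side",S([(425,357),(633,77),(660,497)]),.012)))
E
```

```text
feet side [[25.1, 57.7], [-33.4, 61.8], [61.1, 58.2], [-64.5, 57.1]]
tops side 0.112 [[18.3, 69.3], [12.2, -51.2], [-32.5, 62.4], [-35.7, -55.6], [54.9, 60.5], [53.8, -57.0], [-67.5, 63.6], [-70.3, -51.3]]
tops side 0.1 [[24.4, 66.2], [18.2, -56.4], [-27.3, 59.2], [-30.6, -60.9], [61.7, 57.3], [60.5, -62.3], [-62.9, 60.4], [-65.8, -56.5]]
tops scene 0.112 [[-46.0, -61.7], [-45.9, 58.7], [-15.1, -64.3], [-13.6, 58.3], [71.9, -66.2], [71.3, 57.5]]
tops scene 0.1 [[-62.8, -59.8], [-62.8, 62.7], [-31.5, -62.4], [-29.9, 62.3], [57.0, -64.4], [56.4, 61.5]]
tray scene [[-72.6, -88.1], [72.8, -90.9], [76.8, 87.5], [-72.5, 91.2]]
tray side [[71.2, 86.7], [71.2, -91.0], [-73.2, 88.9]]
```

```bash
python3 - <<'E'
from h import *
print(rel([.534,.294,.345],tgt(-.23)), R.from_rotvec(observe()["ee_rot"]).as_matrix().round(3).tolist())
E
```

```text
[0.5624, -0.0229, -0.005, 0.0024, 0.0016, 0.262] [[-0.032, 0.999, 0.002], [0.999, 0.032, -0.002], [-0.002, 0.002, -1.0]]
```

Emit:
jog_arm --motion '[[[0.005,0,0,0,0,0.005,1],[0.015,0,-0.001,0,0,0.01,1],[0.03,-0.001,-0.001,0,0,0.015,1],[0.049,-0.002,-0.002,0,0,0.023,1],[0.071,-0.003,-0.002,0,0,0.033,1],[0.095,-0.004,-0.002,0,0,0.044,1],[0.12,-0.005,-0.003,0,0,0.056,1],[0.145,-0.006,-0.003,0,0,0.068,1],[0.17,-0.007,-0.004,0,0,0.079,1],[0.195,-0.008,-0.004,0,0,0.091,1]]]'

```text
clock: 7.42
position: [0.5604, -0.0704, 0.3456]
ee_rot: [2.283, 2.152, 0.002]
force: [0.0, -0.3, -1.9]
width: 0.119
gripper_force: 25.0
```

```bash
python3 - <<'E'
from h import *
o=observe();print(o["position"],o["force"],o["gripper_force"],o["joints"].round(2))
print(rel([.534,.294,.345],tgt(-.23)))
E
```

```text
[ 0.56042741 -0.07044776  0.34561526] [ 0.00349424 -0.25907974 -1.89345206] 24.997523725032806 [ 0.37  0.3  -0.46  1.5   0.14  1.36 -0.16]
[0.3623, -0.0479, -0.0002, 0.0038, 0.0014, 0.1711]
```

Emit:
jog_arm --motion '[[[0.025,-0.0033,0,0,0,0.012,1],[0.05,-0.0066,0,0,0,0.024,1],[0.075,-0.01,0,0,0,0.036,1],[0.1,-0.0133,0,0,0,0.048,1],[0.125,-0.0166,0,0,0,0.06,1],[0.15,-0.02,0,0,0,0.072,1],[0.175,-0.0233,0,0,0,0.084,1],[0.2,-0.0266,0,0,0,0.095,1],[0.225,-0.03,0,0,0,0.107,1],[0.248,-0.033,0,0,0,0.118,1]]]'

```text
clock: 8.25
position: [0.5415, 0.1792, 0.3449]
ee_rot: [2.406, 2.015, 0.002]
force: [0.3, -0.3, -2.5]
width: 0.122
gripper_force: 25.0
```

```bash
python3 - <<'E'
from h import *
o=observe();print(o["position"],o["force"],o["gripper_force"],o["joints"].round(2))
print(rel([.534,.294,.345],tgt(-.23)))
E
```

```text
[0.5414636  0.17923757 0.34488741] [ 0.27656828 -0.32451245 -2.45790144] 24.997730255126953 [-0.02  0.32 -0.54  1.49  0.17  1.37 -0.75]
[0.1117, -0.0275, -0.0003, 0.0036, 0.0011, 0.0536]
```

Emit:
jog_arm --motion '[[[0.023,-0.0057,0,0,0,0.011,1],[0.044,-0.0108,0,0,0,0.021,1],[0.063,-0.0155,0,0,0,0.03,1],[0.08,-0.0197,0,0,0,0.038,1],[0.094,-0.023,0,0,0,0.045,1],[0.104,-0.0256,0,0,0,0.05,1],[0.11,-0.027,0,0,0,0.053,1],[0.1117,-0.0275,0,0,0,0.0536,1],[0.1117,-0.0275,0,0,0,0.0536,1],[0.1117,-0.0275,0,0,0,0.0536,1]]]'

```text
clock: 9.08
position: [0.5356, 0.2906, 0.3447]
ee_rot: [2.46, 1.947, 0.002]
force: [0.6, -0.7, -2.8]
width: 0.123
gripper_force: 25.0
```

```bash
python3 - <<'E'
from h import *
o=observe();print(o["position"],o["force"],o["gripper_force"],o["joints"].round(2))
print(rel([.534,.294,.345],tgt(-.23)))
Rm=R.from_euler("z",-.23).as_matrix(); a=[]
b0=np.array([*o["position"][:2],o["position"][2]+.0188])
for c,x,y in(("scene",360,150),("side",130,220)):
    im=get_image(c); cp=K(c); b=cv2.resize(im,None,fx=4,fy=4,interpolation=cv2.INTER_CUBIC)
    # where lid corners should be when hanging plumb; and slot outline at hoop top
    C=np.array([[.01,-.075,-.045],[.01,.075,-.045],[.01,.075,-.17],[.01,-.075,-.17]])@Rm.T+b0
    S=np.array([[-.026,-.063,.1],[-.026,.063,.1],[.026,.063,.1],[.026,-.063,.1]])@Rm.T+[.532,.2945,0]
    for P,col in((C,(255,0,255)),(S,(0,255,255))): cv2.polylines(b,[(proj(None,P,cp)*4).astype(np.int32)],True,col,1)
    a.append(b[4*y:4*y+560,4*x:4*x+400])
save("p1",np.hstack(a))
E
```

```text
[0.53562899 0.29060059 0.34471533] [ 0.63382352 -0.65519002 -2.75959644] 24.998290836811066 [-0.22  0.4  -0.55  1.39  0.21  1.41 -1.  ]
[0.0029, -0.0024, -0.0003, 0.0044, 0.0019, -0.0016]
```

View pics/p1.png

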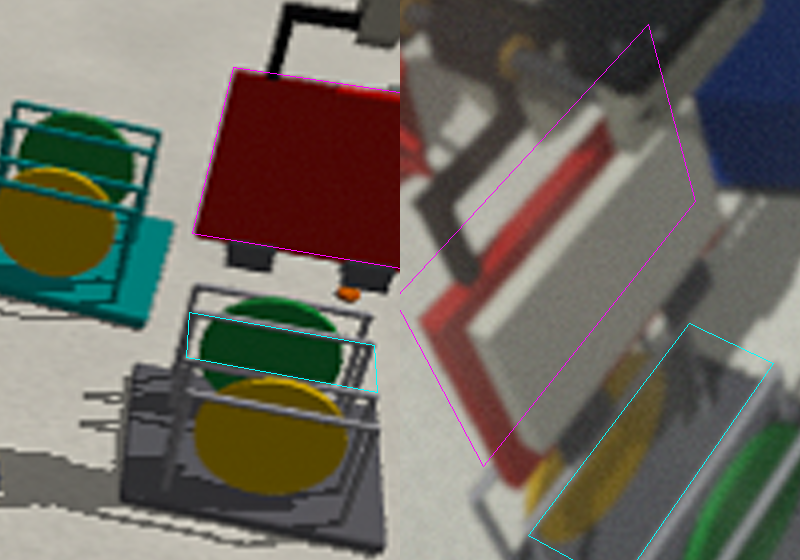

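In the scene view the lid hangs plumb and squarely over the slot: its magenta outline matches at (233,68) and (193,234). The side-view offset fits the nearer inner face being the visible one. I correct 3 mm and lower.

Emit:
jog_arm --motion '[[[0.003,-0.0034,0,0,0,0,1],[0.003,-0.0034,0.01,0,0,0,1],[0.003,-0.0034,0.025,0,0,0,1],[0.003,-0.0034,0.04,0,0,0,1],[0.003,-0.0034,0.055,0,0,0,1],[0.003,-0.0034,0.07,0,0,0,1],[0.003,-0.0034,0.08,0,0,0,1],[0.003,-0.0034,0.085,0,0,0,1],[0.003,-0.0034,0.085,0,0,0,1]]]'

```text
clock: 9.93
position: [0.5326, 0.2945, 0.2584]
ee_rot: [2.459, 1.949, -0.001]
force: [-0.0, 0.7, -1.6]
width: 0.122
gripper_force: 25.0
```

```bash
python3 - <<'E'
from h import *
o=observe();print(o["clock"],o["position"],o["force"],o["ft_torque"],o["gripper_force"])
print(rel([.533,.2945,.177],tgt(-.23)))
Rm=R.from_euler("z",-.23).as_matrix(); a=[]
for c,x,y in(("scene",370,180),("side",130,260)):
    im=get_image(c); b=cv2.resize(im,None,fx=4,fy=4,interpolation=cv2.INTER_CUBIC); a.append(b[4*y:4*y+480,4*x:4*x+400])
save("p2",np.hstack(a))
E
```

```text
9.9333 [0.53259597 0.29449734 0.25836727] [-0.01326775  0.65764187 -1.57456719] [-0.06839479 -0.04343799 -0.0311556 ] 24.998500049114227
[0.0003, 0.0002, 0.0814, 0.0027, 0.0028, -0.0007]
```

View pics/p2.png

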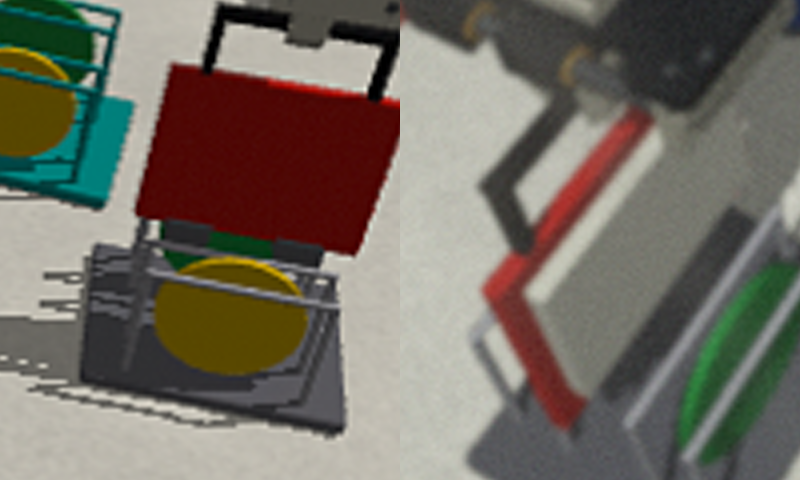

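The forks are entering between the two inner hoops: behind the front one in the left half at (250,240), and clear of the green-side hoop in the right half. I continue down with force checks.

Emit:
jog_arm --motion '[[[0,0,0.01,0,0,0,1],[0,0,0.02,0,0,0,1],[0,0,0.032,0,0,0,1],[0,0,0.044,0,0,0,1],[0,0,0.055,0,0,0,1],[0,0,0.063,0,0,0,1],[0,0,0.069,0,0,0,1],[0,0,0.073,0,0,0,1],[0,0,0.073,0,0,0,1]]]'

```text
clock: 10.78
position: [0.5332, 0.2948, 0.186]
ee_rot: [2.459, 1.949, 0.001]
force: [-0.3, 0.7, -2.2]
width: 0.122
gripper_force: 25.0
```

Emit:
jog_arm --motion '[[[0,0,0.003,0,0,0,1],[0,0,0.006,0,0,0,1],[0,0,0.006,0,0,0,1]]]'

```text
clock: 11.03
position: [0.536, 0.2957, 0.1849]
ee_rot: [2.458, 1.946, 0.013]
force: [-2.1, -5.2, 21.4]
width: 0.119
gripper_force: 25.0
```

Contact comes at TCP height 0.185 m, which matches the ~6 mm grip offset seen when the lid pressed on the pin. So the lid is on the slot floor. I relieve the pressure and lean it gently toward the far hoop.

Emit:
jog_arm --motion '[[[0,0,-0.004,0,0,0,1],[0,0.004,-0.004,0,0,0,1],[0,0.009,-0.004,0,0,0,1],[0,0.014,-0.0035,0,0,0,1],[0,0.018,-0.003,0,0,0,1],[0,0.018,-0.003,0,0,0,1]]]' --force 12

```text
clock: 11.53
position: [0.5531, 0.2902, 0.1846]
ee_rot: [2.46, 1.946, 0.006]
force: [-0.2, -1.4, 7.6]
width: 0.122
gripper_force: 12.0
```

Emit:
jog_arm --motion '[[[0,0.003,0,0,0,0,1],[0,0.006,0.0005,0,0,0,1],[0,0.006,0.0005,0,0,0,1]]]'

```text
clock: 11.78
position: [0.5587, 0.2889, 0.1841]
ee_rot: [2.46, 1.946, 0.006]
force: [-0.4, -1.3, 7.5]
width: 0.126
gripper_force: 12.0
```

Emit:
jog_arm --motion '[[[0,0.003,0,0,0,0,1],[0,0.006,0.0005,0,0,0,1],[0,0.006,0.0005,0,0,0,1]]]'

```text
clock: 12.03
position: [0.5644, 0.2875, 0.1834]
ee_rot: [2.46, 1.946, 0.005]
force: [0.3, -0.5, 6.7]
width: 0.123
gripper_force: 12.0
```

```bash
python3 - <<'E'
from h import *
o=observe();print(o["position"],o["force"],o["ft_torque"],o["width"]*92)
E
```

```text
[0.56444425 0.28754464 0.18340161] [ 0.26592352 -0.53823234  6.72994338] [-0.25026394 -0.12837628  0.05647659] 11.290331702465954
```

Emit:
jog_arm --motion '[[[0,0.003,0,0,0,0,1],[0,0.006,0.001,0,0,0,1],[0,0.008,0.001,0,0,0,1],[0,0.008,0.001,0,0,0,1]]]'

```text
clock: 12.37
position: [0.5719, 0.2858, 0.1823]
ee_rot: [2.46, 1.947, 0.005]
force: [0.4, -0.7, 6.3]
width: 0.126
gripper_force: 12.0
```

```bash
python3 - <<'E'
from h import *
o=observe();print(o["position"],o["force"],o["ft_torque"],o["width"]*92)
E
```

```text
[0.57188164 0.28584494 0.18225353] [ 0.42494148 -0.70154494  6.31231571] [-0.18772058 -0.09614961  0.01861751] 11.578906806520257
```

Emit:
jog_arm --motion '[[[0,0,-0.001,0,0,0,0.6],[0,0,-0.001,0,0,0,0.5],[0,0,-0.001,0,0,0,0.4],[0,0,-0.001,0,0,0,0.2],[0,0,-0.001,0,0,0,0.0],[0,0,-0.001,0,0,0,0.0],[0,0,-0.001,0,0,0,0.0],[0,0,-0.001,0,0,0,0.0]]]'

```text
clock: 13.03
position: [0.5703, 0.2861, 0.1829]
ee_rot: [2.459, 1.949, 0.002]
force: [0.3, 0.4, 0.5]
width: 0.491
gripper_force: 0.0
```

```bash
python3 - <<'E'
from h import *
o=observe();print(o["position"],o["force"],o["ft_torque"],o["width"]*92)
im=get_image("scene")
for s in silhouettes("red_handle","scene"): 
    ys,xs=np.nonzero(s["mask"]);print(round(s["p"],2),s["pixel"],xs.min(),xs.max(),ys.min(),ys.max())
cp=K("scene");Rm=R.from_euler("z",-.23).as_matrix(); b=np.array([*o["position"][:2],.2])
print(proj(None,np.array([[0,-.05,0],[0,.05,0]])@Rm.T+b,cp).round())
g=(im.max(2)<60); 
for col in(405,410,415,420,440,445): print(col,(np.nonzero(g[150:240,col])[0]+150)[:14])
E
```

```text
[0.57031256 0.28612769 0.18286296] [0.2685092  0.44582417 0.48903525] [-0.01321008 -0.05209318  0.02994136] 45.174337940864135
0.95 [156.9, 250.5] 122 187 225 274
0.66 [429.1, 238.9] 399 464 214 261
[[420. 214.]
 [460. 221.]]
405 []
410 []
415 [222 223 224 225 226 227 228]
420 [214 215 216 217]
440 [158 159 160 161 162 163 164 165 170 178 189 190 191 192]
445 [150 151 152 153 154 156 157 158 159 160 161 162 163 164]
```

The lid rests on its own, with no force on the tool and the bar still where it was. I retreat straight up.

Emit:
jog_arm --motion '[[[0,0,-0.01,0,0,0,0],[0,0,-0.025,0,0,0,0],[0,0,-0.045,0,0,0,0],[0,0,-0.07,0,0,0,0],[0,0,-0.1,0,0,0,0],[0,0,-0.13,0,0,0,0],[0,0,-0.15,0,0,0,0],[0,0,-0.15,0,0,0,0]]]'

```text
clock: 13.8
position: [0.5709, 0.288, 0.3391]
ee_rot: [2.458, 1.948, 0.015]
force: [0.3, 0.3, 0.6]
width: 0.5
gripper_force: 0.0
```

```bash
python3 - <<'E'
from fit import *
o=observe();print(o["clock"],o["position"],o["force"],o["width"]*92)
for c in("scene","side","scene"):
    get_image(c)
    for q in("red_handle","rack_slot","blue_handle"):
        for s in silhouettes(q,c): 
            ys,xs=np.nonzero(s["mask"]);print(c,q,round(s["p"],2),s["pixel"],xs.min(),xs.max(),ys.min(),ys.max())
# predicted image box of lid leaning by a toward +x about foot on the slot floor
Rm=R.from_euler("z",-.23).as_matrix()
P=np.vstack([[[0,s*.054,.184] for s in(1,-1)],[[x,s*.075,z] for s in(1,-1) for z in(.014,.139) for x in(0,.01)],[[0,s*.05,0] for s in(1,-1)]])
for a in(0,.15,.2,.25):
    Q=P@R.from_euler("y",a).as_matrix().T@Rm.T+[.533,.2945,.012]
    for c in("scene","side"): q=proj(c,Q); print(a,c,q.min(0).round(),q.max(0).round())
E
```

```text
13.8 [0.57092752 0.28800928 0.33905154] [0.32792997 0.25226332 0.64786878] 45.984681827600724
scene red_handle 0.96 [155.2, 248.9] 122 186 225 274
scene red_handle 0.95 [433.3, 235.6] 400 463 214 254
scene rack_slot 0.82 [374.8, 204.9] 343 403 174 231
scene rack_slot 0.72 [423.2, 263.5] 390 456 220 288
scene blue_handle 0.73 [324.2, 248.6] 294 359 225 277
side red_handle 0.91 [182.2, 327.8] 144 217 274 379
side red_handle 0.58 [290.0, 136.1] 259 319 124 150
side rack_slot 0.93 [323.8, 331.0] 275 372 273 384
side rack_slot 0.54 [218.9, 228.3] 186 262 200 247
side blue_handle 0.86 [219.9, 227.0] 185 262 200 246
scene red_handle 0.94 [433.6, 233.9] 399 464 213 261
scene rack_slot 0.8 [423.6, 264.5] 390 455 222 287
scene rack_slot 0.69 [377.8, 205.4] 342 403 175 231
scene blue_handle 0.57 [325.0, 251.3] 294 359 224 277
0 scene [398. 206.] [464. 265.]
0 side [157. 282.] [220. 382.]
0.15 scene [397. 213.] [464. 266.]
0.15 side [149. 277.] [219. 382.]
0.2 scene [397. 215.] [464. 267.]
0.2 side [146. 276.] [219. 381.]
0.25 scene [397. 218.] [464. 267.]
0.25 side [143. 275.] [219. 381.]
```

Both views match a lid standing in the slot and leaning about 0.2 rad on the hoop, with its foot on the floor. The blue box and green lid have not moved.

```bash
python3 -c "
from cell import *
print(sign_off())"
```

```text
the job is handed in; nothing more can be done
None
```

The red lid was raised upright, lifted off its hinge pin and released standing handle-up in the grey rack's wide middle slot, leaning on a hoop; the blue lid is still closed, and the job was handed in at about 14 s.

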